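# Slide the backup battery home into its bedside charging dock

### The arm

A 6-joint arm with a two-finger parallel gripper is mounted at the origin on the work surface. World frame = base frame: x ahead of the robot, y to its left, z up, the work surface at z = 0. Lengths are in m, angles in rad, forces in N, time in s.
With the tool pointing down it reaches from about 0.3 to 0.95 m from the base axis. Payload 3.1 kg.
Tool frame: the origin (TCP) lies on the centre line of the jaws, within the pads' length; the fingertips stand 14 mm ahead of it and the grasp point (between the pads) lies 5 mm behind it (robot.tip_reach is the z of the fingertips in the tool frame, in m); z points along the fingers, y is the line along which they close (so a half turn about z gives the same grasp; the last joint's range is limited). The gripper opens to 85 mm and grips with 20 to 120 N. Pads are 22 mm wide; open, the fingers measure 114 mm over their backs; the gripper's body (76 mm by 85 mm) begins 54 mm behind the grasp point. The pads swing forward as they close: fully open they stand 13 mm farther back than shut.
Start: joints at [-0.07, 0.308, 1.634, -0, 1.2, -0.07], TCP at [0.625, -0, 0.245] pointing down, gripper open.
Joint ranges: [-3.06, 3.06], [-0.79, 1.96], [0.05, 2.63], [-1.19, 4.34], [0.05, 2.64], [-2.94, 2.94]. Speed limits (rad/s): [2.79, 2.79, 3.14, 3.14, 3.14, 3.14].

### API

Orientations are given as a rotation vector (axis times angle).
In Python, from cell import robot gives the robot as it stands.
- The arm moves only by the tool drive_tool, never from a script. Its argument "plan" is a list that holds one entry, the list of rows, each a list of 7 numbers: the shift along the tool's x, y, z scaled (see below), then the turn, a rotation vector about the tool's x, y, z scaled (see below), then the opening, from -1 (shut) to 1 (fully open). In form: [[[tx, ty, tz, ax, ay, az, hand], ...]]. A call has exactly 10 rows; each row is the pose to reach, as a shift and turn from the pose commanded when the call began, along the tool's axes at that moment; what a row does not reach only later rows make up. The controller multiplies each number of a shift by 150 mm and each number of a turn by 1.5 rad. A row lasts 1/10 s, in which the tool goes at most 50 mm and 8.59 degrees, less where a joint would pass 70% of its speed; a pose out of reach is approached as far as the arm can. A call with a number of a shift or a turn outside -1 to 1 is refused whole. A call with a gripper value outside its range is refused whole. The fingers move at their own pace and stop on an object; "newtons" is the grip in N (left out, the last holds). Time passes only in rows, so rows that repeat a pose let the fingers close, or fill a call up. It gives the time, the measured TCP pose, the force, the opening and the grip force at its end, in the units of the state.
- robot.get_state(): the state, without advancing time (a new reading comes with each control period).
- robot.snapshot(name): name is "scene" or "side" or "wrist"; returns (picture, depth): 420x560x3 uint8, red, green, blue; 420x560 float32, m along the optical axis (not along the pixel's ray), 0 where there is no reading.
- robot.camera_params(name): a dict with "mtx" (3x3 intrinsics, pixels), "R" (3x3) and "t" (3): a world point X has camera coordinates R X + t. Camera axes: x right, y down, z forward; pixel columns grow to the right and rows downward; lengths in m; the calibration is good to about 2 mm. The wrist camera is an equidistant fisheye: a pixel r from the principal point sees the ray r / f radians off the axis. A picture is of the moment at which its call begins: read the wrist's pose just before it. camera_params takes no time and is no camera call; for the wrist camera it gives the pose at the moment of the call.
- robot.job_done(): hands the job in; it is judged then, once.
The state is a dict: "clock": time; "qpos": joint angles; "qd": joint speeds; "tau": joint torques, N m; "tool_pos": TCP position; "ee_rot": TCP orientation; "ft_force": force on the tool from outside, world axes, zero at the start; "wrist_torque": the same for the moment, N m; "grip_width": finger opening in m; "finger_force": force on a finger pad.
Only numpy, scipy, OpenCV 4.12 (cv2) and the standard library are available. Lean on these libraries where they do the work, as an engineer would, in place of code of your own. Each camera call takes 0.05 s, during which the arm holds its last target. There are 200 camera calls.

### The job

Push the tall backup battery straight back along the nightstand until it sits squarely home against the back wall of its white charging dock, pushing low on its foot so that it slides upright and never tips or lifts. Then press the green button beside the dock fully down to start charging, and let go. Use only the fingertips, pick nothing up, and leave everything else on the nightstand where it stands.

Things in the scene. Friction and masses are not known exactly. Their poses are not given: they have to be found in the camera images.
- pack: Backup battery, loose, rigid, about 0.9 kg: a black foot 130 deep (x) by 110 wide (y) by 45 mm high, carrying a grey tower 80 deep, 110 wide, up to z = 170 mm, and a bar handle up to 202 mm. Origin: centre of the underside; z up; x towards its flat back face at x = +65 mm (foot and tower), which enters the dock first. Pushed above about 65 mm it tips over its back edge.
- pack_foot (a point): Where to push: middle of the foot's low front face (110 mm wide, 45 mm high, towards the robot), at pack x = -65 mm, 20 mm above the table. The tower's front face, with orange stripe and green lamps, stands 50 mm farther back. The pack slides on the table with 4 to 7 N; when it meets the dock's wall the force jumps.
- dock: White charging dock fixed to the table, no floor, open on top and towards the robot. Origin: point on the table where the pack's origin lies when home, the pack's x along the dock's x (towards the back wall). Back wall: face at x = +65 mm, 170 wide, 70 mm high. Side rails 30 mm high from x = -22 to +65 mm, inner faces at y = +65 and -65 mm: 10 mm clearance each side of the pack.
- dock_mouth (a point): Middle of the dock's open mouth on the table, at dock x = -65 mm. Here the flared lead-ins (30 mm high) in front of the rails stand about 168 mm apart. At the start the pack's origin is at dock x = -170 to -135 mm, within 12 mm of the dock's centre line, turned up to 0.12 rad.
- charge_top (a point): Centre of the top of the round green push button, 30 mm across, on the dock's low pad at dock x = 0, y = -135 mm (70 mm clear of the side of the pack when home). It faces up and is pressed straight down.
- charge (a joint): Travel of the green button in m: 0 released, 0.006 fully down (about 5 N, springs back). More than 0.004 counts as pressed.
- cup: Stainless steel cup, 76 mm across, 95 mm high, loose, left of the dock. Origin at the centre of its underside. Leave it alone.
- flashlight: Small aluminium flashlight standing on its head, 33 mm across, 110 mm high, loose, to the left of the pack's lane. Origin at the centre of its underside. Leave it alone.
- organizer: Blue pill organizer with seven lids, 180 x 44 x 28 mm, long side along its x, loose, near the right edge. Origin at the centre of its underside. Leave it alone.
- case: Black eyeglass case, 160 x 62 x 38 mm, long side along its x, loose, near the right edge. Origin at the centre of its underside. Leave it alone.
- coaster: White ceramic coaster, 100 mm across, 8 mm high, loose, near the right edge. Origin at the centre of its underside. Leave it alone.
Mind the look-alikes: they are no part of the job. What is shaped like the pack but blue or red is not meant.

How it is judged:
By the outcome, as a careful person would: the job done as asked, in the order asked, and still so for the second after the job is handed in, with the robot touching nothing.
It also fails if it takes over 58 s, if anything falls off the work surface, if the arm or the gripper's body presses on something with over 40 N, if the wrist force passes 120 N, or if a joint passes its speed limit or range.

## Working session

There is one attempt and no reset: what is moved stays moved. The work goes in short steps, Python scripts to look and compute and a tool call to move; the robot and the scene stay as the last step left them, time stands still between calls to the robot, and variables do not carry over. Pictures are saved under pics/ and viewed, at most 10 in all, crops included, and the job is handed in when it is done.

Besides the shell and the picture viewer there is one more tool, called after ">>>" in YAML: its name, and indented under it one key for each argument. drive_tool: Moves the arm, as the interface text tells. Shifts and turns lie within -1 to 1; 1 stands for 150 mm of shift or 1.5 rad of turn. Its arguments: {"type":"object","properties":{"plan":{"type":"array"},"newtons":{"type":"number"}},"required":["plan"]}

```bash
mkdir -p pics; python3 - <<'E'
from cell import robot
import cv2,numpy as np
s=robot.get_state();print(s['clock'],s['tool_pos'],s['ee_rot'],s['ft_force'],robot.tip_reach)
for n in("scene","side"):
    p,d=robot.snapshot(n);cv2.imwrite(f"pics/{n}0.png",p[...,::-1]);np.savez(f"{n}0.npz",p=p,d=d,**robot.camera_params(n))
    print(robot.camera_params(n))
E
```

```text
0.0 [6.24206075e-01 3.05355052e-05 2.44056661e-01] [-2.22020193 -2.22021494  0.0023314 ] [-0.42104528  0.79908644 -0.00695729] 0.014
{'mtx': array([[398.5429756 ,   0.        , 283.30924958],
       [  0.        , 398.5429756 , 205.45920337],
       [  0.        ,   0.        ,   1.        ]]), 'R': array([[ 0.15558646,  0.98782038, -0.00193597],
       [ 0.57213364, -0.09171111, -0.81501667],
       [-0.80526763,  0.12569793, -0.57943427]]), 't': array([-0.05407859, -0.23276562,  1.38830301])}
{'mtx': array([[480.67254225,   0.        , 277.83296421],
       [  0.        , 480.67254225, 204.05746519],
       [  0.        ,   0.        ,   1.        ]]), 'R': array([[ 0.93377168, -0.35741772, -0.01797279],
       [-0.23577039, -0.57662644, -0.7822495 ],
       [ 0.26922625,  0.73467988, -0.62270595]]), 't': array([-0.47198986,  0.13189289,  1.32709595])}
```

View pics/scene0.png

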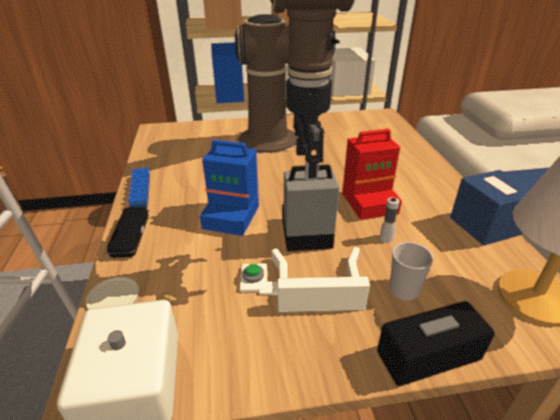

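View pics/side0.png

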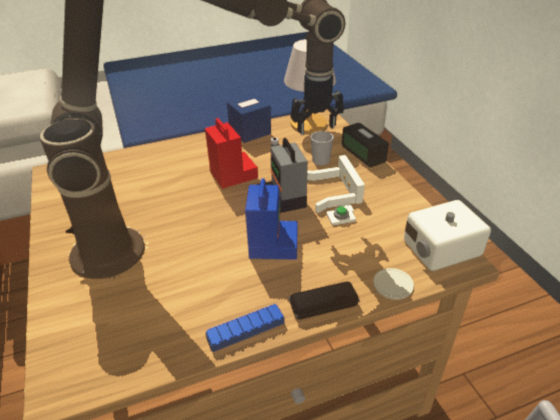

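```bash
cat > h.py <<'E'
import numpy as np,cv2
def cloud(n):
    f=np.load(n);p,d,K,R,t=f['p'],f['d'],f['mtx'],f['R'],f['t']
    v,u=np.mgrid[:420,:560]
    c=np.stack([(u-K[0,2])/K[0,0]*d,(v-K[1,2])/K[1,1]*d,d],-1)
    X=(c-t)@R; X[d==0]=np.nan
    return X,cv2.cvtColor(p,cv2.COLOR_RGB2HSV).astype(int)
def rect(P):
    return cv2.minAreaRect((P[:,:2]*1000).astype(np.float32))
E
python3 - <<'E'
from h import *
for n in("scene0","side0"):
    X,H=cloud(n+".npz");h,s,v=H[...,0],H[...,1],H[...,2];x,y,z=X[...,0],X[...,1],X[...,2]
    def rep(l,m):
        k,lab,st,c=cv2.connectedComponentsWithStats(m.astype(np.uint8))
        for i in range(1,k):
            if st[i,4]>12:
                P=X[lab==i];print(n,l,st[i,4],c[i].round(),"med",np.nanmedian(P,0).round(4),"rect",np.round(np.hstack([*rect(P)[:2],rect(P)[2]]),1))
    ws=(x>.45)&(x<1)&(abs(y)<.35)
    rep("green",(h>50)&(h<85)&(s>120)&ws&(z<.06))
    white=(s<70)&(v>130)&ws&(y>-.2)&(y<.15)
    rep("walltop",white&(z>.063)&(z<.08))
    rep("railtop",white&(z>.022)&(z<.037))
    rep("greytop",(s<90)&ws&(z>.160)&(z<.176)&(abs(y)<.1)&(x<.75))
    rep("greyback",(s<110)&ws&(z>.06)&(z<.155)&(abs(y)<.1)&(x<.75))
    rep("blue",(h>100)&(h<125)&(s>150)&ws&(z<.21)&(z>.01))
    rep("red",((h<6)|(h>174))&(s>170)&ws&(z<.21)&(z>.01)&(y>.05))
E
```

```text
scene0 green 114 [253. 270.] med [ 0.6674 -0.1141  0.0335] rect [ 665.1 -113.4   24.    25.1   37.6]
scene0 walltop 862 [323. 282.] med [0.7572 0.0108 0.0699] rect [756.2  10.7 168.   24.9  81.8]
scene0 railtop 199 [281. 264.] med [ 0.6569 -0.0537  0.0296] rect [651.4 -53.8  91.7  20.5   3.6]
scene0 railtop 185 [354. 262.] med [0.6739 0.0966 0.03  ] rect [671.6  99.2  19.1  89.6  72.3]
scene0 railtop 51 [259. 273.] med [ 0.6728 -0.0988  0.0241] rect [ 667.9 -103.1   20.2   42.6   54.1]
scene0 railtop 320 [321. 301.] med [0.766  0.0035 0.03  ] rect [766.9   8.8 164.2   5.1  83.2]
scene0 greytop 929 [310. 183.] med [0.5726 0.0179 0.1697] rect [554.9  25.3 107.4  79.6  85.6]
scene0 greyback 1876 [310. 212.] med [0.5912 0.02   0.1098] rect [582.8  13.3 123.9  53.8  59.8]
scene0 greyback 215 [301. 280.] med [ 0.745  -0.0351  0.0699] rect [743.6 -12.  121.7  15.   88.2]
scene0 blue 2048 [232. 201.] med [ 0.4681 -0.1371  0.0463] rect [ 464.4 -158.1  108.    75.5   67.3]
scene0 red 264 [363. 165.] med [0.4515 0.1798 0.135 ] rect [452.1 187.7   5.5  45.2   2.1]
scene0 red 832 [371. 202.] med 
[... 418 characters left out ...]
ct [678.4 -46.3  54.2 150.6  87. ]
side0 greytop 569 [288. 156.] med [0.5418 0.0128 0.1692] rect [548.8  26.6 118.1  79.9  86.3]
side0 greyback 826 [290. 179.] med [ 0.5362 -0.0266  0.1137] rect [524.6   2.   63.5 125.   36.1]
side0 greyback 153 [352. 177.] med [ 0.7426 -0.0312  0.0685] rect [740.   -1.4 153.4  20.3  89.1]
side0 greyback 24 [274. 181.] med [0.5109 0.0421 0.0726] rect [510.1  32.5  71.3   3.   85.7]
side0 blue 42 [275. 189.] med [ 0.4549 -0.1146  0.1693] rect [474.8 -47.8 202.5  18.1  72.2]
side0 blue 228 [290. 230.] med [ 0.4833 -0.1495  0.0444] rect [ 473.7 -164.9  105.6   44.7   69.1]
side0 red 281 [248. 167.] med [0.4773 0.1778 0.0425] rect [486.9 216.2 123.8  46.4  74.8]
```

```bash
python3 - <<'E'
from h import *
from cell import robot
X,H=cloud("scene0.npz");s,v=H[...,1],H[...,2];x,y,z=X[...,0],X[...,1],X[...,2]
def line(l,m):
    P=X[m]*1000
    vx,vy,a,b=cv2.fitLine(P[:,:2].astype(np.float32),cv2.DIST_HUBER,0,.01,.01).ravel()
    k=vx/vy;print(l,len(P),"yaw",np.degrees(-np.arctan(k)).round(2),"x at y=20:",(a+k*(20-b)).round(1),"y",P[:,1].min().round(),P[:,1].max().round())
line("packback",(s<110)&(z>.06)&(z<.155)&(x>.575)&(x<.63)&(abs(y-.02)<.045))
line("wallback",(s<80)&(v>120)&(z>.01)&(z<.06)&(x>.755)&(x<.80)&(abs(y-.01)<.075))
for n in("scene0.npz","side0.npz"):
    X,H=cloud(n);s,v=H[...,1],H[...,2];x,y,z=X[...,0],X[...,1],X[...,2]
    m=(s<110)&(v>90)&(z>.0665)&(z<.073)&(x>.72)&(x<.79)&(abs(y-.01)<.1);P=X[m]*1000
    for ang in(-6.5,-7.5,-8.5):
        c,sn=np.cos(np.radians(ang)),np.sin(np.radians(ang));print(n,ang,"wall u pct",np.percentile(P[:,0]*c+P[:,1]*sn,[2,10,90,98]).round(1),"w",np.percentile(-P[:,0]*sn+P[:,1]*c,[1,99]).round(1))
    for l,m in(("bluebox",(H[...,0]>100)&(H[...,0]<125)&(s>140)&(z>.01)&(z<.21)&(x>.35)&(x<.65)&(y<0)&(y>-.3)),("red",((H[...,0]<6)|(H[...,0]>174))&(s>170)&(z>.01)&(z<.21)&(x>.35)&(x<.65)&(y>.08))):
        print(l,np.percentile(X[m],[1,99],axis=0).round(3).tolist())
# wrist camera centre in tool frame
from scipy.spatial.transform import Rotation as Ro
c=robot.camera_params("wrist");st=robot.get_state();C=-c['R'].T@c['t'];print("cam in tool",Ro.from_rotvec(st['ee_rot']).inv().apply(C-st['tool_pos']).round(3))
E
```

```text
packback 1470 yaw -3.81 x at y=20: 591.2 y -24.0 65.0
wallback 1436 yaw -7.35 x at y=20: 768.0 y -65.0 85.0
scene0.npz -6.5 wall u pct [738.4 741.  760.2 761.6] w [ 13.8 178.6]
scene0.npz -7.5 wall u pct [736.8 739.1 758.3 759.7] w [ 27.1 191.7]
scene0.npz -8.5 wall u pct [734.4 737.1 756.5 758.4] w [ 40.3 204.6]
bluebox [[0.381, -0.214, 0.013], [0.514, -0.081, 0.2]]
red [[0.377, 0.16, 0.013], [0.502, 0.27, 0.2]]
side0.npz -6.5 wall u pct [733.8 736.1 754.8 757.3] w [  9.1 175.2]
side0.npz -7.5 wall u pct [732.4 734.3 753.1 755.3] w [ 22.  188.4]
side0.npz -8.5 wall u pct [730.4 732.3 751.6 753.5] w [ 35.  201.3]
bluebox [[0.368, -0.217, 0.033], [0.503, -0.086, 0.202]]
red [[0.363, 0.157, 0.013], [0.496, 0.268, 0.2]]
cam in tool [ 0.08  -0.001 -0.129]
```

>>> drive_tool:
  plan:
    - [[0,0,-0.3,0,0,-0.1,0.2],[0,-0.1,-0.4,0,0,-0.2,0.2],[0.05,-0.3,-0.4,0,0,-0.3,0.2],[0.1,-0.5,-0.4,0,0,-0.4,0.2],[0.15,-0.7,-0.4,0,0,-0.5,0.2],[0.2,-0.85,-0.4,0,0,-0.6,0.2],[0.21,-1,-0.4,0,0,-0.7,0.2],[0.21,-1,-0.4,0,0,-0.8,0.2],[0.21,-1,-0.4,0,0,-0.9,0.2],[0.21,-1,-0.4,0,0,-1,0.2]]

```text
clock: 1.1
tool_pos: [0.4744, 0.0316, 0.3049]
ee_rot: [-0.101, -3.139, 0.0]
ft_force: [-0.2, -0.9, -0.9]
grip_width: 0.0516
finger_force: 0.0
```

>>> drive_tool:
  plan:
    - [[0.15,0,0,0,0,0,0.2],[0.33,0,0.1,0,0,0,0.2],[0.33,0,0.25,0,0,0,0.2],[0.33,0,0.4,0,0,0,0.2],[0.33,0,0.6,0,0,0,0.2],[0.33,0,0.75,0,0,0,0.2],[0.33,0,0.9,0,0,0,0.2],[0.33,0,1,0,0,0,0.2],[0.33,0,1,0,0,0,0.2],[0.33,0,1,0,0,0,0.2]]

```text
clock: 2.1
tool_pos: [0.4254, 0.035, 0.1552]
ee_rot: [-0.111, -3.139, 0.0]
ft_force: [0.5, -0.5, -0.4]
grip_width: 0.0509
finger_force: 0.0
```

>>> drive_tool:
  plan:
    - [[0,0,0.1,0,0,0,0.2],[0,0,0.2,0,0,0,0.2],[0,0,0.3,0,0,0,0.2],[0,0,0.4,0,0,0,0.2],[0,0,0.5,0,0,0,0.2],[0,0,0.6,0,0,0,0.2],[0,0,0.7,0,0,0,0.2],[0,0,0.78,0,0,0,0.2],[0,0,0.83,0,0,0,0.2],[0,0,0.83,0,0,0,0.2]]

```text
clock: 3.1
tool_pos: [0.4254, 0.035, 0.0304]
ee_rot: [-0.111, -3.139, 0.0]
ft_force: [0.2, 0.2, -0.5]
grip_width: 0.0515
finger_force: 0.0
```

```bash
python3 - <<'E'
from cell import robot
import cv2,numpy as np
s=robot.get_state();print(s['clock'],s['tool_pos'],s['ee_rot'],s['ft_force'])
p,d=robot.snapshot("side");np.savez("side1.npz",p=p,d=d,**robot.camera_params("side"))
q,_=robot.snapshot("wrist")
cv2.imwrite("pics/s1.png",np.hstack([cv2.resize(p[100:300,180:400],(440,400)),q[10:410,100:460]])[...,::-1])
E
```

```text
3.1 [0.42538716 0.03497805 0.03039824] [-1.11149551e-01 -3.13860640e+00  4.07065922e-05] [ 0.17503145  0.23182728 -0.47397393]
```

View pics/s1.png

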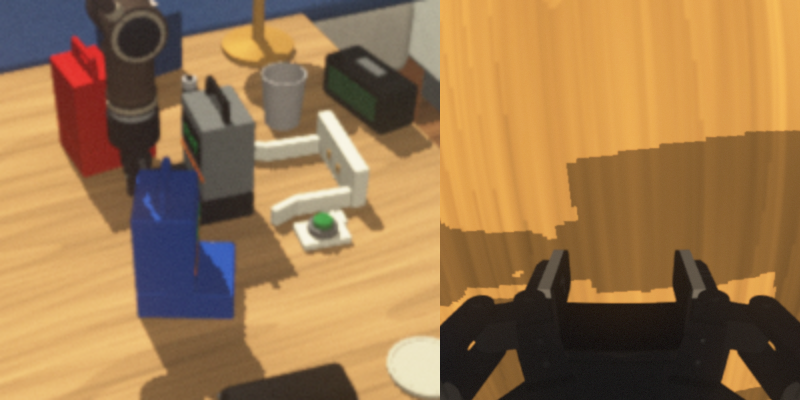

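>>> drive_tool:
  plan:
    - [[-0.03,0,0,0,0,0,0.2],[-0.06,0,0,0,0,0,0.2],[-0.09,0,0,0,0,0,0.2],[-0.11,0,0,0,0,0,0.2],[-0.125,0,0,0,0,0,0.2],[-0.14,0,0,0,0,0,0.2],[-0.155,0,0,0,0,0,0.2],[-0.17,0,0,0,0,0,0.2],[-0.185,0,0,0,0,0,0.2],[-0.2,0,0,0,0,0,0.2]]

```text
clock: 4.2
tool_pos: [0.4519, 0.0331, 0.0299]
ee_rot: [-0.111, -3.131, -0.0]
ft_force: [-5.6, 0.9, 4.6]
grip_width: 0.0515
finger_force: 3.3
```

>>> drive_tool:
  plan:
    - [[-0.03,0.002,0,0,0,0.002,0.2],[-0.065,0.005,0,0,0,0.004,0.2],[-0.1,0.007,0,0,0,0.006,0.2],[-0.135,0.009,0,0,0,0.008,0.2],[-0.17,0.012,0,0,0,0.01,0.2],[-0.205,0.014,0,0,0,0.012,0.2],[-0.24,0.017,0,0,0,0.014,0.2],[-0.275,0.019,0,0,0,0.016,0.2],[-0.31,0.022,0,0,0,0.018,0.2],[-0.34,0.024,0,0,0,0.02,0.2]]

```text
clock: 5.2
tool_pos: [0.5073, 0.0328, 0.0308]
ee_rot: [0.159, 3.137, -0.0]
ft_force: [-2.2, 0.3, -2.0]
grip_width: 0.0513
finger_force: 1.5
```

```bash
cat > look.py <<'E'
from h import *
from cell import robot
import sys
k=sys.argv[1]
s=robot.get_state();print(s['clock'],s['tool_pos'].round(4),s['ee_rot'].round(3),s['ft_force'].round(1))
for n in("scene","side"):
    p,d=robot.snapshot(n);f=f"{n}{k}.npz";np.savez(f,p=p,d=d,**robot.camera_params(n))
    if n=="scene":cv2.imwrite(f"pics/scene{k}.png",cv2.resize(p[100:380,100:500],(800,560))[...,::-1])
    X,H=cloud(f);S,x,y,z=H[...,1],X[...,0],X[...,1],X[...,2]
    m=(S<90)&(z>.160)&(z<.176)&(abs(y-.02)<.08)&(x>.55)&(x<.78)
    r=rect(X[m]);print(n,"top",m.sum(),np.round([*r[0],*r[1],r[2]],1),np.median(z[m]).round(4))
    if n=="scene":
        m=(S<110)&(z>.075)&(z<.155)&(abs(y-.015)<.045)&(x>.6)&(x<.8);P=X[m]*1000
        vx,vy,a,b=cv2.fitLine(P[:,:2].astype(np.float32),cv2.DIST_HUBER,0,.01,.01).ravel();q=vx/vy
        print("back yaw",np.degrees(-np.arctan(q)).round(2),"x at y=20",(a+q*(20-b)).round(1))
        m=(S<120)&(z>.08)&(z<.155)&(abs(y-.015)<.08)&(x>.6)&(x<.8);print("y range",np.percentile(y[m],[1,99]).round(4),"lean dx/dz",np.polyfit(z[m],x[m],1)[0].round(3))
E
python3 look.py 2
```

```text
5.2 [0.5073 0.0328 0.0308] [ 0.159  3.137 -0.   ] [-2.2  0.3 -2. ]
scene top 1214 [611.2  22.5 110.6  79.9  83.4] 0.1698
back yaw -5.85 x at y=20 648.6
y range [-0.0348  0.0714] lean dx/dz 0.002
side top 550 [607.5  22.2 117.2  80.4  83.5] 0.1692
```

>>> drive_tool:
  plan:
    - [[-0.03,0.003,0,0,0,0.002,0.2],[-0.065,0.007,0,0,0,0.004,0.2],[-0.1,0.01,0,0,0,0.006,0.2],[-0.135,0.014,0,0,0,0.008,0.2],[-0.17,0.017,0,0,0,0.01,0.2],[-0.205,0.021,0,0,0,0.012,0.2],[-0.24,0.024,0,0,0,0.014,0.2],[-0.275,0.027,0,0,0,0.016,0.2],[-0.3,0.03,0,0,0,0.018,0.2],[-0.32,0.032,0,0,0,0.019,0.2]]

```text
clock: 6.3
tool_pos: [0.555, 0.0328, 0.0309]
ee_rot: [-0.203, -3.134, 0.0]
ft_force: [-6.4, -0.0, 4.2]
grip_width: 0.051
finger_force: 3.1
```

```bash
python3 look.py 3
```

```text
6.3 [0.555  0.0328 0.0309] [-0.203 -3.134  0.   ] [-6.4 -0.   4.2]
scene top 1549 [633.5  22.8 110.2 130.   82.5] 0.1698
back yaw -7.41 x at y=20 696.3
y range [-0.0385  0.067 ] lean dx/dz -0.016
side top 577 [625.3  21.1 112.8 141.9  82.4] 0.1691
```

View pics/scene3.png

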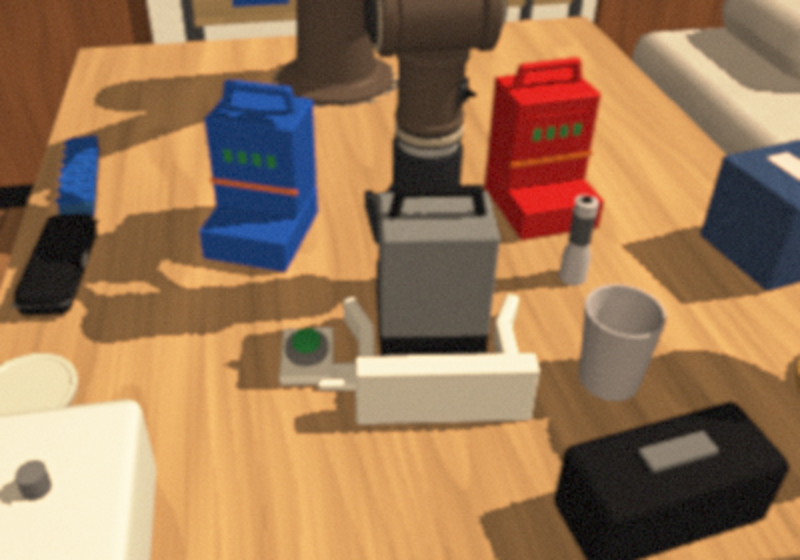

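>>> drive_tool:
  plan:
    - [[-0.03,0.003,0,0,0,0,0.2],[-0.06,0.007,0,0,0,0,0.2],[-0.09,0.01,0,0,0,0,0.2],[-0.12,0.013,0,0,0,0,0.2],[-0.15,0.016,0,0,0,0,0.2],[-0.18,0.019,0,0,0,0,0.2],[-0.21,0.02,0,0,0,0,0.2],[-0.235,0.02,0,0,0,0,0.2],[-0.26,0.02,0,0,0,0,0.2],[-0.28,0.02,0,0,0,0,0.2]]

```text
clock: 7.4
tool_pos: [0.5974, 0.0304, 0.0307]
ee_rot: [0.203, 3.135, 0.0]
ft_force: [-3.3, 1.5, -0.2]
grip_width: 0.0515
finger_force: 2.0
```

>>> drive_tool:
  plan:
    - [[-0.005,0,0,0,0,0,0.2],[-0.01,0,0,0,0,0,0.2],[-0.013,0,0,0,0,0,0.2],[-0.016,0,0,0,0,0,0.2],[-0.019,0,0,0,0,0,0.2],[-0.022,0,0,0,0,0,0.2],[-0.025,0,0,0,0,0,0.2],[-0.028,0,0,0,0,0,0.2],[-0.031,0,0,0,0,0,0.2],[-0.033,0,0,0,0,0,0.2]]

```text
clock: 8.4
tool_pos: [0.602, 0.0297, 0.0308]
ee_rot: [0.203, 3.135, -0.0]
ft_force: [-4.6, -0.1, 0.1]
grip_width: 0.0513
finger_force: 2.1
```

Still sliding (force is still about 5 N); continue in small steps until the force jumps.

>>> drive_tool:
  plan:
    - [[-0.003,0,0,0,0,0,0.2],[-0.005,0,0,0,0,0,0.2],[-0.008,0,0,0,0,0,0.2],[-0.01,0,0,0,0,0,0.2],[-0.012,0,0,0,0,0,0.2],[-0.014,0,0,0,0,0,0.2],[-0.016,0,0,0,0,0,0.2],[-0.018,0,0,0,0,0,0.2],[-0.02,0,0,0,0,0,0.2],[-0.02,0,0,0,0,0,0.2]]

```text
clock: 9.4
tool_pos: [0.602, 0.0297, 0.0308]
ee_rot: [-0.202, -3.128, -0.0]
ft_force: [-10.9, 1.3, 6.3]
grip_width: 0.0509
finger_force: 5.3
```

```bash
python3 look.py 4
```

```text
9.4 [0.602  0.0297 0.0308] [-0.202 -3.128 -0.   ] [-10.9   1.3   6.3]
scene top 1766 [680.5  19.5 109.5 131.3  81.5] 0.1698
back yaw -7.58 x at y=20 743.7
y range [-0.0421  0.0644] lean dx/dz -0.009
side top 634 [654.6  22.8 118.  174.2  80.9] 0.1692
```

>>> drive_tool:
  plan:
    - [[-0.004,0,0,0,0,0,0.2],[-0.008,0,0,0,0,0,0.2],[-0.012,0,0,0,0,0,0.2],[-0.016,0,0,0,0,0,0.2],[-0.02,0,0,0,0,0,0.2],[-0.02,0,0,0,0,0,0.2],[-0.02,0,0,0,0,0,0.2],[-0.02,0,0,0,0,0,0.2],[-0.02,0,0,0,0,0,0.2],[-0.02,0,0,0,0,0,0.2]]

```text
clock: 10.5
tool_pos: [0.602, 0.0297, 0.0303]
ee_rot: [-0.202, -3.121, -0.0]
ft_force: [-15.0, 1.9, 10.3]
grip_width: 0.0512
finger_force: 8.1
```

>>> drive_tool:
  plan:
    - [[0.05,0,0,0,0,0,0.2],[0.1,0,0,0,0,0,0.2],[0.15,0,0,0,0,0,0.2],[0.2,0,0,0,0,0,0.2],[0.3,0,0,0,0,0,0.2],[0.3,0,-0.15,0,0,0,0.2],[0.3,0,-0.4,0,0,0,-0.2],[0.3,0,-0.65,0,0,0,-0.6],[0.3,0,-0.9,0,0,0,-1],[0.3,0,-1,0,0,0,-1]]

```text
clock: 11.5
tool_pos: [0.5661, 0.0347, 0.1854]
ee_rot: [0.202, 3.126, 0.001]
ft_force: [-0.4, 0.2, 0.9]
grip_width: -0.0001
finger_force: 0.0
```

```bash
python3 look.py 5
```

```text
11.5 [0.5661 0.0347 0.1854] [2.020e-01 3.126e+00 1.000e-03] [-0.4  0.2  0.9]
scene top 1539 [660.9  22.9 108.7 171.4  81.5] 0.1699
back yaw -7.35 x at y=20 743.7
y range [-0.0422  0.0642] lean dx/dz -0.007
side top 535 [700.9  15.4 116.   81.5  82. ] 0.1691
```

View pics/scene5.png

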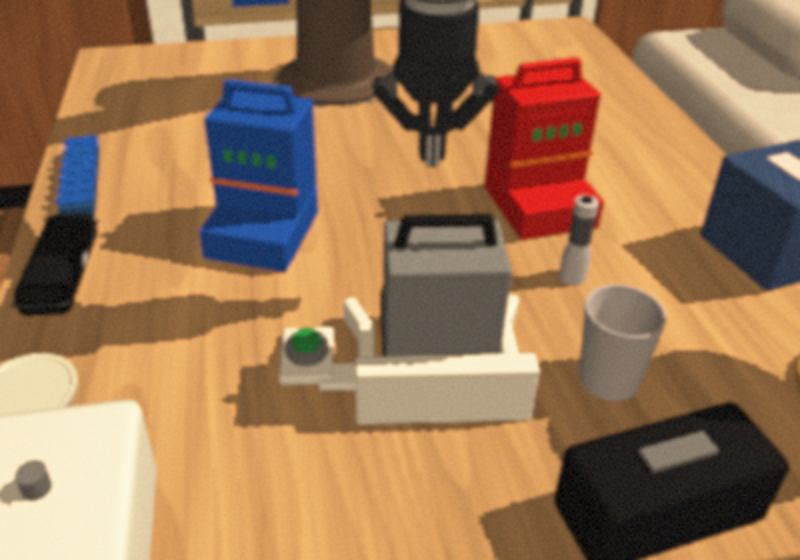

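>>> drive_tool:
  plan:
    - [[0,0,-0.25,0,0,0,-1],[0,-0.1,-0.5,0,0,0,-1],[0,-0.3,-0.5,0,0,0,-1],[-0.1,-0.5,-0.5,0,0,0,-1],[-0.25,-0.7,-0.5,0,0,0,-1],[-0.4,-0.9,-0.5,0,0,0,-1],[-0.6,-0.9,-0.5,0,0,0,-1],[-0.775,-0.9,-0.5,0,0,0,-1],[-0.775,-0.9,-0.3,0,0,0,-1],[-0.775,-0.9,-0.1,0,0,0,-1]]

```text
clock: 12.6
tool_pos: [0.6614, -0.1145, 0.1928]
ee_rot: [-0.204, -3.134, -0.0]
ft_force: [-0.1, 0.5, -0.3]
grip_width: -0.0001
finger_force: 0.0
```

```bash
python3 - <<'E'
from h import *
from cell import robot
from scipy.spatial.transform import Rotation as Ro
s=robot.get_state();c=robot.camera_params("wrist");p,_=robot.snapshot("wrist")
print(s['tool_pos'],s['ee_rot'])
cv2.imwrite("pics/w6.png",p[...,::-1])
H=cv2.cvtColor(p,cv2.COLOR_RGB2HSV).astype(int)
m=((H[...,0]>50)&(H[...,0]<85)&(H[...,1]>110)).astype(np.uint8)
k,l,st,ce=cv2.connectedComponentsWithStats(m)
C=-c['R'].T@c['t'];K=c['mtx']
for i in range(1,k):
    if st[i,4]<40: continue
    a=(ce[i]-K[:2,2])/K[0,0];th=np.hypot(*a);r=np.r_[a/th*np.sin(th),np.cos(th)]@c['R']
    P=C+r*(.034-C[2])/r[2];print(st[i],ce[i],P.round(4),"tool delta",Ro.from_rotvec(s['ee_rot']).inv().apply(P-s['tool_pos']).round(4))
E
```

```text
[ 0.66140683 -0.11445213  0.19284201] [-2.03543954e-01 -3.13412700e+00 -3.01423836e-04]
[268 177  31  31 741] [283.33603239 192.17813765] [ 0.6573 -0.1124  0.034 ] tool delta [0.0042 0.0015 0.1588]
[429 201  23  11 166] [440.24698795 205.96987952] [0.6904 0.043  0.034 ] tool delta [-0.0085  0.1599  0.1589]
[451 201  22  11 141] [461.5248227  206.10638298] [0.6938 0.0691 0.034 ] tool delta [-0.0085  0.1861  0.1589]
[471 202  22   9 113] [481.65486726 206.12389381] [0.6972 0.0957 0.034 ] tool delta [-0.0084  0.213   0.1589]
[491 202  20   9  87] [500.49425287 206.56321839] [0.701  0.1229 0.034 ] tool delta [-0.0087  0.2404  0.1589]
[476 331  28  11  88] [487.17045455 335.875     ] [0.8893 0.1389 0.034 ] tool delta [-0.1934  0.2807  0.1587]
```

View pics/w6.png

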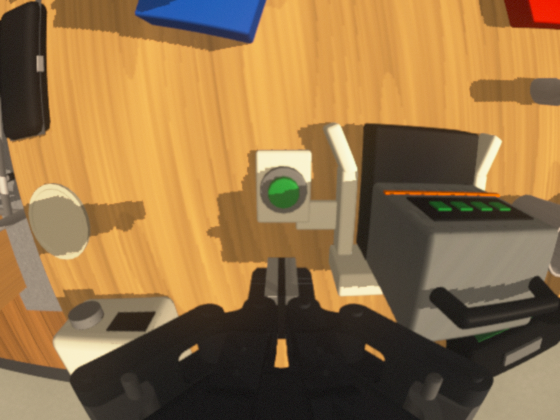

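>>> drive_tool:
  plan:
    - [[0.01,0.005,0.15,0,0,0,-1],[0.01,0.005,0.3,0,0,0,-1],[0.01,0.005,0.5,0,0,0,-1],[0.01,0.005,0.65,0,0,0,-1],[0.01,0.005,0.78,0,0,0,-1],[0.01,0.005,0.86,0,0,0,-1],[0.01,0.005,0.9,0,0,0,-1],[0.01,0.005,0.92,0,0,0,-1],[0.01,0.005,0.94,0,0,0,-1],[0.01,0.005,0.95,0,0,0,-1]]

```text
clock: 13.65
tool_pos: [0.6604, -0.1134, 0.0541]
ee_rot: [0.203, 3.133, -0.0]
ft_force: [-0.4, 0.5, 0.4]
grip_width: -0.0001
finger_force: 0.0
```

>>> drive_tool:
  plan:
    - [[0,0,0.007,0,0,0,-1],[0,0,0.014,0,0,0,-1],[0,0,0.021,0,0,0,-1],[0,0,0.028,0,0,0,-1],[0,0,0.035,0,0,0,-1],[0,0,0.042,0,0,0,-1],[0,0,0.049,0,0,0,-1],[0,0,0.055,0,0,0,-1],[0,0,0.055,0,0,0,-1],[0,0,0.055,0,0,0,-1]]

```text
clock: 14.65
tool_pos: [0.6597, -0.1132, 0.0452]
ee_rot: [0.203, 3.135, -0.0]
ft_force: [-0.7, 1.0, 3.0]
grip_width: -0.0001
finger_force: 1.5
```

>>> drive_tool:
  plan:
    - [[0,0,0.007,0,0,0,-1],[0,0,0.014,0,0,0,-1],[0,0,0.021,0,0,0,-1],[0,0,0.028,0,0,0,-1],[0,0,0.034,0,0,0,-1],[0,0,0.04,0,0,0,-1],[0,0,0.04,0,0,0,-1],[0,0,0.04,0,0,0,-1],[0,0,0.04,0,0,0,-1],[0,0,0.04,0,0,0,-1]]

```text
clock: 15.65
tool_pos: [0.6599, -0.1132, 0.0419]
ee_rot: [-0.203, -3.134, 0.0]
ft_force: [-6.6, 1.6, 15.6]
grip_width: -0.0001
finger_force: 8.2
```

>>> drive_tool:
  plan:
    - [[0,0,-0.03,0,0,0,-1],[0,0,-0.08,0,0,0,-1],[0,0,-0.14,0,0,0,-1],[0,0,-0.25,0,0,0,-1],[0,0,-0.4,0,0,0,-1],[0,0,-0.6,0,0,0,-1],[0,0,-0.8,0,0,0,-1],[0,0,-1,0,0,0,-1],[0,0,-1,0,0,0,-1],[0,0,-1,0,0,0,-1]]

```text
clock: 16.65
tool_pos: [0.6604, -0.1134, 0.1908]
ee_rot: [0.203, 3.132, -0.001]
ft_force: [-0.5, 0.7, -0.2]
grip_width: 0.0004
finger_force: 0.0
```

```bash
python3 look.py 7; python3 - <<'E'
from cell import robot
import cv2
p,_=robot.snapshot("wrist");cv2.imwrite("pics/w7.png",p[...,::-1])
E
```

```text
16.65 [ 0.6604 -0.1134  0.1908] [ 2.030e-01  3.132e+00 -1.000e-03] [-0.5  0.7 -0.2]
scene top 1532 [705.6  16.2 108.9  80.7  81.4] 0.1698
back yaw -7.34 x at y=20 743.8
y range [-0.0421  0.0643] lean dx/dz -0.008
side top 309 [683.7  16.8 112.9  48.4  80.2] 0.1692
```

View pics/scene7.png

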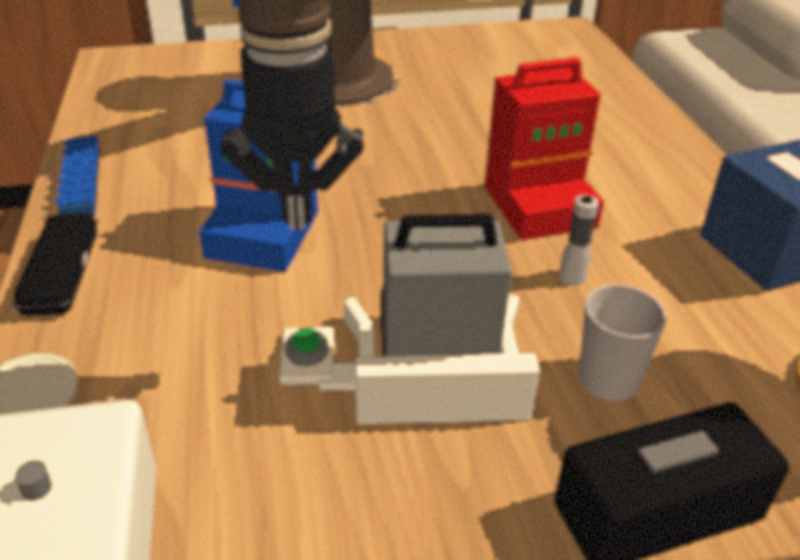

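The pack sits home in the dock (at about 385–505, 220–355). The button (305, 340) is released, the arm is clear of everything, and the other objects haven't moved.

```bash
python3 -c "
from cell import robot
print(robot.job_done())"
```

```text
the job is handed in; nothing more can be done
None
```

The battery was pushed upright until it sat square against the dock's back wall, then the green button was pressed fully down and released. Nothing else was moved, and the job was handed in at about 17 s of the 58 s limit.

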